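# Load drill handpieces into a UV cabinet

## Task

Put the used drill handpieces through the UV cabinet: swing its catch-held door right up, take the lid off the instrument tray by its knob and set it down on the drape clear of the tray, and lay every handpiece flat on the cabinet's rack, none on top of another. Then push the door shut until the catch snaps and press the green start plunger fully in and let it spring back. Finish with the lid back on the tray, properly seated, and leave the bottle and the jar where they stand.

Things in the scene. Friction and masses are not known exactly. Their poses are not given: they have to be found in the camera images.
- cabinet: White benchtop UV cabinet, fixed, 300 deep (x) x 300 wide (y) x 130 mm high, walls 6 mm. Origin: centre of its underside; -x its front, +x its back, z up. Front sill 70 mm high; a roof at 130 mm covers x = +30 to +150 mm; the slanted door closes the top between. With the door up it is loaded from above. Side walls slope from 70 mm high at x = -150 to 130 mm at x = +30.
- rack (a point): Point on the cabinet's rack, a flat perforated steel floor 30 mm above the table, 288 x 288 mm inside the walls: cabinet x = -50 mm, y = 0, the middle of the part that can be loaded from above. Axes as the cabinet's.
- cabinet_door (a joint): Slanted smoked door, 190 mm from hinge to lower edge, 296 wide, 6 thick, 0.35 kg. Radians: 0 shut (slopes down to the sill, 0.32 below level), grows as it swings up and over, 2.0 fully up (6 degrees past upright). Stiff hinge: stays where left, about 3 to 5 N at the handle moves it. Roller catch: 11 to 16 N at the handle pulls it open; free beyond 0.1, where 6 to 12 N down snaps it shut.
- door_handle (a point): Middle of the door's steel pull bar: round, 10 mm thick, 110 mm long along the cabinet's y, 35 mm clear of the door's outer face, 15 mm from its lower edge, 181 mm from the hinge line. Shut: above the door at cabinet x = -151, z = 118 mm. Door up: on the door's back (+x) side. Turns with the door.
- door_hinge (a point): Middle of the door's hinge line, which runs along the cabinet's y (cabinet x = +30, y = 0, z = 130 mm). To shut the door, its aluminium lip (the last 18 mm before its lower edge, 190 mm from here) is pushed down.
- start_plunger (a joint): Spring-return start plunger: green mushroom head 40 mm across, 12 mm thick, on a grey block on the cabinet's roof at cabinet x = +75, y = +70 mm. Metres pushed down: 0 released, 0.016 fully in; takes about 3.5 N at first and 7.5 N at the end, and springs back.
- plunger_top (a point): Centre of the top face of the plunger's green head, 184 mm above the table when released; push straight down here.
- tray: Stainless instrument tray, loose, 0.9 kg, 190 (x) x 216 (y) x 50 mm high, walls and floor 3 mm; origin at the centre of its underside, z up. Two blue ribs inside, tops 11 mm above the origin, run along y at x = -25 and +25 mm; handpieces lie on them along the tray's x, in up to four places at y = -69, -23, +23, +69 mm, with 26 mm gaps.
- tray_lid: Loose stainless lid, 0.25 kg: plate 206 (x) x 232 (y) x 3 mm, origin at the centre of the plate's underside. A 10 mm skirt, 3 mm thick, hangs outside the tray's rim with 5 mm of play all round. Seated, its origin is 50 mm above the tray's; flat on the table, 10 mm above the table. Put it on level, squared up and centred within 4 mm. Black knob in the middle.
- lid_knob (a point): Centre of the lid's black knob: 28 mm across, 17 mm high, its top 30 mm above the lid's origin (this point 21.5 mm above it), on a stem 14 mm thick and 10 mm high.
- handpiece_a: Surgical drill handpiece with a red band, 0.15 kg, may be absent. Black body 95 mm long (x from -55 to +40 mm), 20 to 22 mm thick with flats so that it does not roll, then a steel nose to x = +80 mm; 147 mm long in all. Origin on its long axis, 11 mm above what it lies on; x points to the nose. Grip across the black body.
- handpiece_b: Surgical drill handpiece with a yellow band, 0.15 kg, may be absent. Black body 95 mm long (x from -55 to +40 mm), 20 to 22 mm thick with flats so that it does not roll, then a steel nose to x = +80 mm; 147 mm long in all. Origin on its long axis, 11 mm above what it lies on; x points to the nose. Grip across the black body.
- handpiece_c: Surgical drill handpiece with a green band, 0.15 kg, may be absent. Black body 95 mm long (x from -55 to +40 mm), 20 to 22 mm thick with flats so that it does not roll, then a steel nose to x = +80 mm; 147 mm long in all. Origin on its long axis, 11 mm above what it lies on; x points to the nose. Grip across the black body.
- handpiece_d: Surgical drill handpiece with a blue band, 0.15 kg, may be absent. Black body 95 mm long (x from -55 to +40 mm), 20 to 22 mm thick with flats so that it does not roll, then a steel nose to x = +80 mm; 147 mm long in all. Origin on its long axis, 11 mm above what it lies on; x points to the nose. Grip across the black body.
- saline: Clear bottle, 64 mm across, 170 mm high, behind the tray; origin under it.
- burr_jar: Amber jar with white cap, 60 mm across, 70 mm high, at the back; origin under it.

How it is judged:
By the outcome, as a careful person would: the job done as asked, in the order asked, and still so for the second after the job is handed in, with the robot touching nothing.
Of handpiece_a, handpiece_b, handpiece_c, handpiece_d only 2 to 4 are there at a start; the rules pass over those that are not, and their reading is None.
At some moment in a run one of tray_lid may be knocked a few centimetres aside while the robot is not near it.
Once in a run the grip may slacken for a moment while it holds something.
It also fails if it takes over 210 s, if anything falls off the work surface, if the arm or the gripper's body presses on something with over 40 N, if the wrist force passes 120 N, or if a joint passes its speed limit or range.

## Robot

A 7-joint arm with a two-finger parallel gripper is mounted at the origin on the work surface. World frame = base frame: x ahead of the robot, y to its left, z up, the work surface at z = 0. Lengths are in m, angles in rad, forces in N, time in s.
With the tool pointing down it reaches from about 0.35 to 0.775 m from the base axis. Payload 3.1 kg.
Tool frame: the origin (TCP) lies midway between the tips of the shut fingers; the grasp point (between the pads) lies 19 mm behind it; z points along the fingers, y is the line along which they close (so a half turn about z gives the same grasp; the last joint's range is limited). The gripper opens to 85 mm and grips with 20 to 120 N. Pads are 22 mm wide; open, the fingers measure 114 mm over their backs; the gripper's body (76 mm by 85 mm) begins 54 mm behind the grasp point. The pads swing forward as they close: fully open they stand 13 mm farther back than shut.
Start: joints at [1.23, 0.311, 0.014, 1.512, -0.004, 1.319, -0.027], TCP at [0.162, -0.526, 0.231] pointing down, gripper open.
Joint ranges: [-2.7, 2.7], [-0.3, 1.91], [-1.27, 1.3], [0.12, 2.57], [-1.44, 4.58], [0.2, 2.03], [-3.05, 3.05]. Speed limits (rad/s): [2.79, 2.79, 3.14, 3.14, 3.14, 3.14, 3.14].

## Interface

Orientations are given as a unit quaternion [w, x, y, z].
In Python, from rig import env gives the robot as it stands. Calls block until the motion is done:
- env.move_ptp(position, orientation): joint-space move of the TCP to a pose.
- env.servo_line(position, rotation=None, velocity=0.15, until_force=None): straight line of the TCP; rotation=None keeps the orientation; velocity is the mean speed in m/s. With until_force (N) it stops when the force on the tool has changed by that much, and returns True; else False.
- env.goto_joints(angles): joint-space move.
- env.open_gripper() and env.close_gripper(force=None): open the fingers fully, or close them until they stop; force is the grip in N (None keeps the last).
- env.pause(seconds).
- env.solve_ik(position, orientation): joint angles nearest the present ones, or None.
- env.snapshot(name): name is "scene" or "top"; returns the picture (480x640x3 uint8, blue, green, red); there is no depth.
- env.get_calibration(name): a dict with "fov_y" (degrees; the focal length in pixels is half the picture's height over the tangent of half this angle, whatever the lens; pixels are square), "cx", "cy" (the principal point, pixels), "dist_coeffs" ([k1, k2, p1, p2, k3] as OpenCV has them; the pictures are not rectified), "R" (3x3) and "t" (3): a world point X has camera coordinates R X + t. Camera axes: x right, y down, z forward; pixel columns grow to the right and rows downward; lengths in m; the calibration is good to about 2 mm. A picture is of the moment at which its call begins. get_calibration takes no time and is no camera call.
A pose or a line that the arm cannot do raises env.Unreachable and nothing moves.
- env.sign_off(): hands the job in; it is judged then, once.
Readings, each from a call of its own:
- env.get_time(): time.
- env.get_joint_pos(): joint angles.
- env.get_joint_velocities(): joint speeds.
- env.get_joint_torque(): joint torques, N m.
- env.get_tool_pos(): TCP position.
- env.get_tool_rot(): TCP orientation.
- env.get_ft_force(): force on the tool from outside, world axes, zero at the start.
- env.get_torque(): the same for the moment, N m.
- env.get_gripper_width(): finger opening in m.
- env.get_grasp_force(): force on a finger pad.
Only numpy, scipy, OpenCV 4.12 (cv2) and the standard library are available. Lean on these libraries where they do the work, as an engineer would, in place of code of your own. Each camera call takes 0.05 s, during which the arm holds its last target. There are 200 camera calls.

## Working session

There is one attempt and no reset: what is moved stays moved. The work goes in short steps, each a Python script; the robot and the scene stay as the last script left them, time stands still between calls to the robot, and variables do not carry over. Pictures are saved under pics/ and viewed, at most 14 in all, crops included, and the job is handed in when it is done.

```bash
ls; mkdir -p pics; python3 - <<'E'
from rig import env
import cv2
for n in("scene","top"):
    cv2.imwrite(f"pics/{n}0.png",env.snapshot(n)); print(n,env.get_calibration(n))
print(env.get_time(),env.get_tool_rot(),env.get_tool_pos())
E
```

```text
pics
rig.py
scene {'fov_y': 44.221796020379706, 'cx': 321.655638957242, 'cy': 239.05079714757787, 'dist_coeffs': array([-0.07237315,  0.        ,  0.        ,  0.        ,  0.        ]), 'R': array([[-0.47957152,  0.8773407 ,  0.0168656 ],
       [ 0.64038444,  0.36305765, -0.67682857],
       [-0.59993244, -0.31378724, -0.73594744]]), 't': array([ 0.3050976 , -0.265878  ,  1.52584942])}
top {'fov_y': 45.94299765686187, 'cx': 316.9712772230274, 'cy': 239.3409413620141, 'dist_coeffs': array([-0.08098611,  0.        ,  0.        ,  0.        ,  0.        ]), 'R': array([[-0.00580754, -0.99994933,  0.00822264],
       [-0.99734019,  0.00519456, -0.07270181],
       [ 0.07265541, -0.00862299, -0.99731983]]), 't': array([-0.0473489 ,  0.59036535,  1.28063747])}
0.1 [-1.03637756e-03  9.88853727e-01  1.48886483e-01 -2.20342064e-04] [ 0.16171681 -0.52501779  0.2303165 ]
```

View pics/scene0.png

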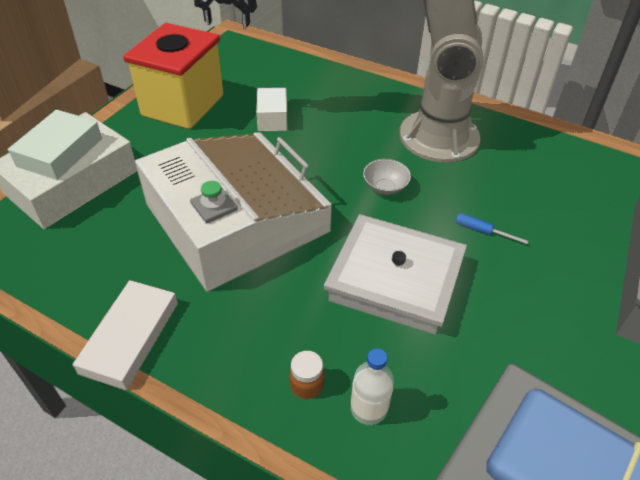

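View pics/top0.png

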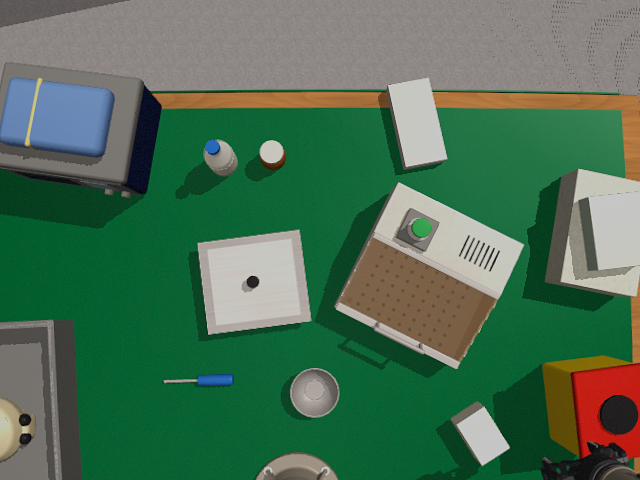

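Scene view: cabinet with green plunger at (211,188), handle bar from (277,140) to (305,163), lid knob at (399,258). In the top view the plunger is at (421,228), the knob at (253,282), the roof's back corners at (400,183) and (523,244), and the handle around (400,338). The lid spans (198,242), (299,231), (311,320) and (208,334).

```bash
cat > h.py <<'E'
from rig import env
import numpy as np, cv2
from scipy.spatial.transform import Rotation as Rn
def K(n):
    c=env.get_calibration(n); f=240/np.tan(np.radians(c["fov_y"]/2))
    return np.array([[f,0,c["cx"]],[0,f,c["cy"]],[0,0,1]]),c["dist_coeffs"],np.array(c["R"]),np.array(c["t"])
def ray(n,p):
    k,d,R,t=K(n); u=cv2.undistortPoints(np.array([[p]],float),k,d)[0,0]
    v=R.T@np.array([u[0],u[1],1]); return -R.T@t, v/np.linalg.norm(v)
def onz(n,p,z):
    o,v=ray(n,p); return o+v*(z-o[2])/v[2]
def tri(ps,pt):
    (o1,v1),(o2,v2)=ray("scene",ps),ray("top",pt)
    s=np.linalg.lstsq(np.c_[v1,-v2],o2-o1,rcond=None)[0]
    a,b=o1+v1*s[0],o2+v2*s[1]; return (a+b)/2,np.linalg.norm(a-b)
def proj(n,X):
    k,d,R,t=K(n); return cv2.projectPoints(np.array([X],float),cv2.Rodrigues(R)[0],t,k,d)[0][0,0]
def blob(m,box):
    x0,y0,x1,y1=box; mm=np.zeros_like(m); mm[y0:y1,x0:x1]=m[y0:y1,x0:x1]
    n,l,s,c=cv2.connectedComponentsWithStats(mm); i=1+np.argmax(s[1:,4]); return c[i],s[i]
def snap(n,name=None):
    im=env.snapshot(n)
    if name: cv2.imwrite(f"pics/{name}.png",im)
    return im
def hsv(im,lo,hi): return cv2.inRange(cv2.cvtColor(im,cv2.COLOR_BGR2HSV),lo,hi)
def down(yaw,tilt=0):
    """tool pointing down, tool x axis at world angle yaw; tool y = right of it; tilt about tool y"""
    q=(Rn.from_euler('z',yaw)*Rn.from_euler('x',np.pi)*Rn.from_euler('y',tilt)).as_quat(); return q[[3,0,1,2]]
E
cat > m0.py <<'E'
from h import *
S,T=cv2.imread("pics/scene0.png"),cv2.imread("pics/top0.png")
g=lambda i:hsv(i,(45,120,120),(75,255,255)); k=lambda i:hsv(i,(0,0,0),(180,255,50))
a,b=blob(g(S),(190,170,235,215)),blob(g(T),(400,205,445,250)); print("plunger",a,b,tri(a[0],b[0]))
a,b=blob(k(S),(380,240,420,275)),blob(k(T),(238,268,270,296)); print("knob",a,b,tri(a[0],b[0]))
w=hsv(T,(0,0,120),(180,70,255)); x=np.zeros_like(w); x[225:345,190:320]=w[225:345,190:320]
c=max(cv2.findContours(x,0,1)[0],key=cv2.contourArea); q=cv2.boxPoints(cv2.minAreaRect(c))
print("lid px",q.tolist()); P=np.array([onz("top",p,.05) for p in q]); print(P, [np.linalg.norm(P[i]-P[i-1]) for i in range(4)],P.mean(0))
A,B=onz("top",(400,183),.13),onz("top",(523,244),.13); print("roof",A,B,np.linalg.norm(A-B),np.degrees(np.arctan2(*(A-B)[[1,0]]))-90)
a,b=np.array(S[130:175,265:320]),T[310:365,365:435]
cv2.imwrite("pics/c1.png",np.hstack([cv2.resize(a,(400,330),interpolation=cv2.INTER_CUBIC),cv2.resize(b,(400,330),interpolation=cv2.INTER_CUBIC)]))
E
python3 m0.py
```

```text
plunger (array([210.3902439 , 188.10243902]), array([202, 182,  19,  14, 205], dtype=int32)) (array([421.30258303, 227.22878229]), array([412, 218,  19,  19, 271], dtype=int32)) (array([ 0.60234267, -0.26173957,  0.17912951]), np.float64(0.0004942997788642307))
knob (array([396.75      , 259.38461538]), array([393, 252,  11,  13,  52], dtype=int32)) (array([252.29126214, 281.26213592]), array([247, 276,  12,  12, 103], dtype=int32)) (array([0.49551401, 0.09130683, 0.06628954]), np.float64(0.004303993058775285))
lid px [[195.77468872070312, 242.4066162109375], [299.2732238769531, 228.8330078125], [311.3229064941406, 320.71173095703125], [207.82437133789062, 334.28533935546875]]
[[ 0.58252837  0.2228164   0.05      ]
 [ 0.61197426 -0.01062358  0.05      ]
 [ 0.40614462 -0.03670118  0.05      ]
 [ 0.37691057  0.19440266  0.05      ]] [np.float64(0.207571728680568), np.float64(0.2352897904867477), np.float64(0.20747502218005703), np.float64(0.23294551692169754)] [0.49438946 0.09247357 0.05      ]
roof [ 0.70170874 -0.22736978  0.13      ] [ 0.56992935 -0.48987862  0.13      ] 0.29372895781408437 -26.65664193953465
```

View pics/c1.png

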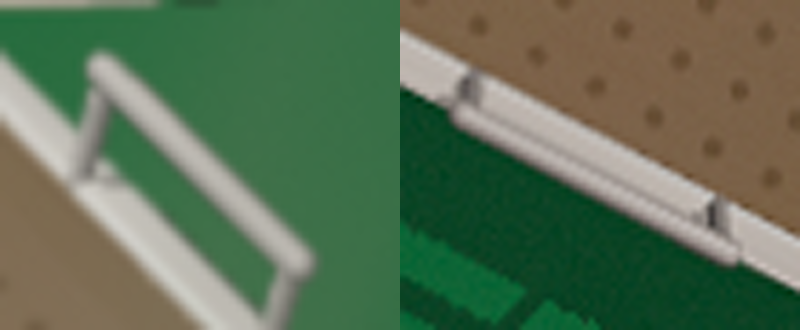

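```bash
cat >> h.py <<'E'
CY=np.radians(-26.7); CC=np.array([.5018,-.2912])
def cab(x,y,z): 
    c,s=np.cos(CY),np.sin(CY); return np.array([CC[0]+c*x-s*y,CC[1]+s*x+c*y,z])
def handle(th,r=1.): # door angle -> handle bar point
    a=np.pi+np.arctan2(.012,.181)-th; return cab(.03+.1814*r*np.cos(a),0,.13+.1814*r*np.sin(a))
E
python3 - <<'E'
from h import *
e=[((278.3,138.5),(423.7,353)),((307,165.7),(375,328))]
P=[tri(*p) for p in e];print(P,"mid",(P[0][0]+P[1][0])/2,"pred",handle(0),"len",np.linalg.norm(P[0][0]-P[1][0]))
d=P[1][0]-P[0][0];print("yaw",np.degrees(np.arctan2(d[1],d[0]))-90)
print("plunger pred",cab(.075,.07,.18))
for yaw in (CY+np.pi/2,CY-np.pi/2):
  for t in(0,.5,1,1.5,2.0):
    p=handle(t)-[0,0,.019]; 
    for tl in(-.4,0,.4):
      q=env.solve_ik(p,down(yaw,0)); 
    print(t,p.round(3),None if q is None else np.round(q,2))
for yaw in (7.2,97.2,-82.8): print(yaw,env.solve_ik([.495,.092,.053],down(np.radians(yaw))))
E
```

```text
[(array([ 0.34058769, -0.27464972,  0.11555304]), np.float64(0.00013462503346182652)), (array([ 0.39444228, -0.17063042,  0.11940316]), np.float64(0.0011705437804138974))] mid [ 0.36751498 -0.22264007  0.1174781 ] pred [ 0.36689856 -0.22335164  0.11799982] len 0.11719707903405237
yaw -27.37225527879548
plunger pred [ 0.60025518 -0.26236293  0.18      ]
0 [ 0.367 -0.223  0.099] [ 0.84  0.22 -0.38  2.    0.1   0.94 -0.06]
0.5 [ 0.382 -0.231  0.187] [ 0.83  0.15 -0.37  1.84  0.06  1.16 -0.02]
1 [ 0.432 -0.256  0.257] [ 0.79  0.22 -0.35  1.58  0.08  1.35 -0.03]
1.5 [ 0.506 -0.294  0.291] [ 0.72  0.38 -0.32  1.28  0.12  1.49 -0.06]
2.0 [ 0.586 -0.334  0.281] [ 0.65  0.59 -0.3   0.99  0.17  1.58 -0.07]
0 [ 0.367 -0.223  0.099] [-0.42  0.35  1.14  2.04 -0.38  0.99 -2.7 ]
0.5 [ 0.382 -0.231  0.187] [-0.46  0.22  1.13  1.88 -0.21  1.18 -2.86]
1 [ 0.432 -0.256  0.257] [-0.36  0.33  1.13  1.62 -0.3   1.39 -2.81]
1.5 [ 0.506 -0.294  0.291] [-0.18  0.54  1.13  1.32 -0.48  1.57 -2.73]
2.0 [ 0.586 -0.334  0.281] [-0.01  0.75  1.12  1.03 -0.67  1.69 -2.72]
7.2 [ 0.40405951  0.53688617 -0.82631778  1.84862471  0.47506699  0.96556577
 -2.07634418]
97.2 [ 0.47063517  0.58034823 -0.93121182  1.84653303  0.55122909  0.99728386
 -0.5694638 ]
-82.8 [ 0.55335626  0.65630344 -1.0770337   1.84409506  0.66529811  1.05606703
  2.47794365]
```

```bash
python3 - <<'E'
from h import *
q=down(CY+np.pi/2)
p=env.get_tool_pos(); env.servo_line([p[0],p[1],.33],velocity=.25)
env.move_ptp(handle(0)+[0,0,.12],q)
env.servo_line(handle(0)+[0,0,-.019],velocity=.15)
env.close_gripper(60); print("w",env.get_gripper_width())
F=[]
for t in np.linspace(0,2.0,17)[1:]:
    env.servo_line(handle(t)+[0,0,-.019],velocity=.10); F.append(np.round(env.get_ft_force(),1))
print(F[0],F[4],F[8],F[12],F[-1],env.get_gripper_width(),env.get_time(),env.get_tool_pos(),handle(2))
snap("scene","s1"); 
E
```

```text
w 0.00759060863196791
[ 4.7 -2.5  0.1] [ 5.3 -3.3 -4.6] [-9.   3.3  9.7] [-0.1 -0.9  6.1] [ 2.3 -2.4  5.7] 0.007840761048722998 9.825 [ 0.58748316 -0.33479386  0.2827926 ] [ 0.58614493 -0.33362108  0.29957907]
```

View pics/s1.png

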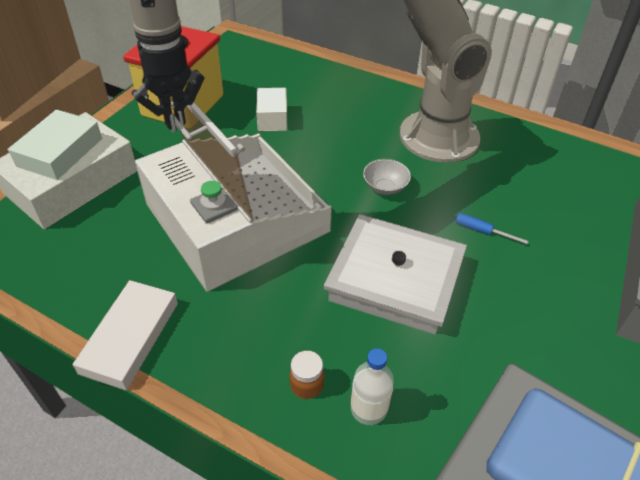

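The door is partly or fully up, with the gripper at (180,115). I'll project the expected geometry to check it.

```bash
python3 - <<'E'
from h import *
h=handle(2.); d=cab(0,.055,0)-cab(0,0,0)
print("bar",proj("scene",h+d),proj("scene",h-d), proj("scene",h))
for th in(2.,1.7):
  a=np.pi+.32-th
  for y in(.148,-.148): print(th,proj("scene",cab(.03+.19*np.cos(a),y,.13+.19*np.sin(a))),proj("scene",cab(.03,y,.13)))
im=snap("scene"); cv2.imwrite("pics/s1c.png",cv2.resize(im[60:230,110:340],None,fx=3,fy=3,interpolation=cv2.INTER_CUBIC))
E
```

```text
bar [188.92986996 135.82274431] [163.08592425 105.6630366 ] [175.60533095 120.2776739 ]
2.0 [235.59934031 146.09286871] [253.91033801 220.52649641]
2.0 [162.52966347  67.43620875] [186.17002578 140.46834961]
1.7 [264.98267979 135.59325428] [253.91033801 220.52649641]
1.7 [189.00274042  59.95679423] [186.17002578 140.46834961]
```

View pics/s1c.png

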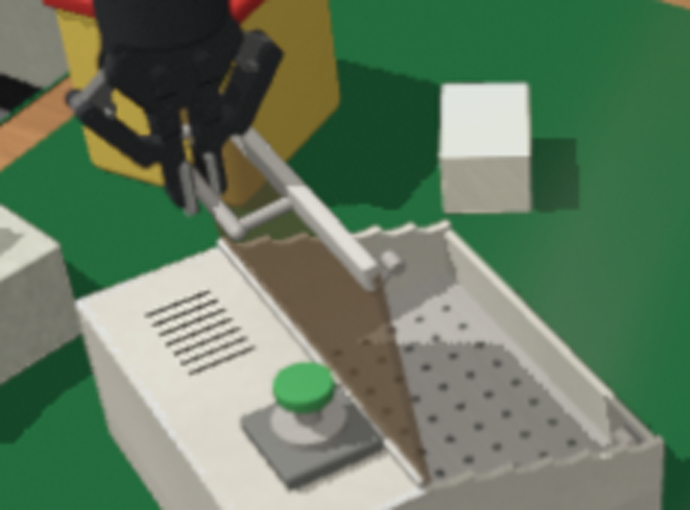

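The door's near upper corner is at about (235,152), against (236,146) predicted for 2.0 rad, so it's fully up. I'll slide the fingers off the bar along the door's radial direction, because opening them there would knock the plate.

```bash
python3 - <<'E'
from h import *
env.close_gripper(20)
p=env.get_tool_pos(); d=cab(.085,0,.169)-cab(0,0,0); d/=np.linalg.norm(d)
env.servo_line(p+d*.045,velocity=.05); print(env.get_ft_force(),env.get_gripper_width())
env.servo_line(env.get_tool_pos()+[0,0,.06]); 
env.open_gripper()
# lid: knob grasp
y=np.radians(97.2)
env.move_ptp([.495,.092,.20],down(y)); print(env.get_joint_pos().round(2),env.get_time())
S,T=snap("scene"),snap("top","t2"); cv2.imwrite("pics/s2.png",S)
r=blob(hsv(S,(0,0,120),(180,80,255)),(205,100,300,200)); print(r)
E
```

```text
[-0.21317117 -0.79062616  0.68345203] 9.858253032026285e-05
[ 0.31  0.3  -0.66  1.67  0.2   1.24 -0.27] 14.3333
(array([259.56138763, 165.15082956]), array([ 205,  114,   95,   86, 3315], dtype=int32))
```

View pics/s2.png

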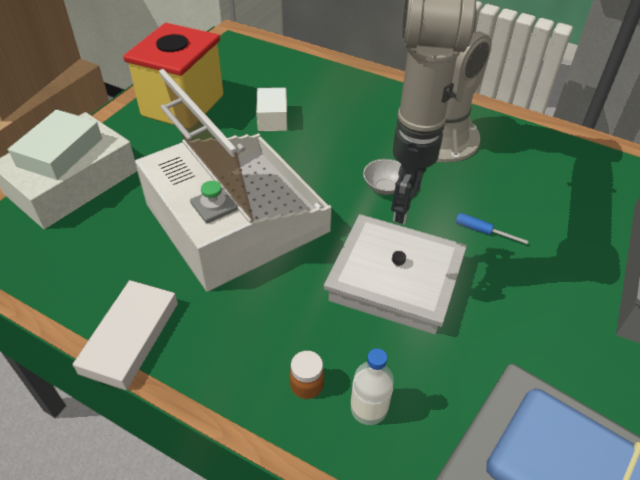

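The door stays up (upper lip from (165,75) to (238,152)), and the lid and knob at (399,258) haven't moved. Next I lift the lid and set it on the free drape to the left of the tray.

```bash
python3 - <<'E'
from h import *
print(tri((399,258),(252.5,281.5)), "dest",onz("top",(132,258),.01), onz("top",(75,322),.0),onz("top",(135,197),0))
T=cv2.imread("pics/t2.png")
k=env.solve_ik
L=[.535,.372]
for yaw in (97.2,90,80,70,60): print(yaw,[None if k([*L,z],down(np.radians(yaw))) is None else k([*L,z],down(np.radians(yaw))).round(2) for z in(.016,.2)])
E
```

```text
(array([0.49411546, 0.09256963, 0.06981276]), np.float64(0.00021870736860265134)) dest [0.54960686 0.38048611 0.01      ] [0.40024854 0.51788113 0.        ] [0.69437962 0.37926159 0.        ]
97.2 [array([-0.24,  0.8 , -0.65,  1.44,  0.51,  1.07, -0.87]), array([-0.23,  0.64, -0.72,  1.23,  0.41,  1.42, -0.78])]
90 [array([-0.26,  0.79, -0.62,  1.44,  0.49,  1.07, -0.98]), array([-0.24,  0.63, -0.7 ,  1.23,  0.39,  1.41, -0.9 ])]
80 [array([-0.28,  0.77, -0.58,  1.45,  0.45,  1.05, -1.13]), array([-0.26,  0.62, -0.65,  1.23,  0.37,  1.41, -1.05])]
70 [array([-0.3 ,  0.77, -0.54,  1.45,  0.42,  1.05, -1.28]), array([-0.28,  0.61, -0.62,  1.23,  0.34,  1.4 , -1.21])]
60 [array([-0.32,  0.76, -0.5 ,  1.45,  0.4 ,  1.04, -1.44]), array([-0.3 ,  0.61, -0.58,  1.23,  0.32,  1.39, -1.37])]
```

```bash
python3 - <<'E'
from h import *
y=np.radians(97.2); K0=[.4943,.0925]
env.servo_line([*K0,.10],down(y)); print(env.servo_line([*K0,.056],velocity=.06,until_force=8),env.get_tool_pos())
env.close_gripper(80); w=env.get_gripper_width()
env.servo_line([*K0,.10],velocity=.05); print("w",w,env.get_gripper_width(),env.get_ft_force())
env.servo_line([*K0,.17],velocity=.15)
L=[.54,.375]; q=down(np.radians(90))
env.servo_line([*L,.17],q,velocity=.15)
env.servo_line([*L,.03],velocity=.12); print("w",env.get_gripper_width())
print(env.servo_line([*L,.012],velocity=.03,until_force=4),env.get_tool_pos(),env.get_ft_force())
env.open_gripper(); env.servo_line([*L,.15],velocity=.2)
env.move_ptp([.42,-.10,.30],down(np.radians(63)))
print(env.get_time())
snap("scene","s3"); snap("top","t3")
E
```

```text
False [0.49458601 0.09270844 0.05619738]
w 0.02568026350682425 0.02509272289494952 [ 0.10381241  0.29704733 -2.92725333]
w 0.025593257954260977
True [0.54016376 0.3750452  0.01676032] [-0.47912982  0.16561982  4.72206278]
25.5167
```

View pics/t3.png

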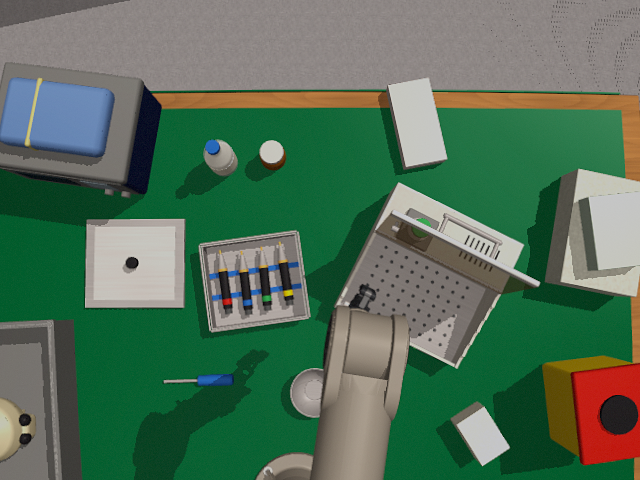

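View pics/s3.png

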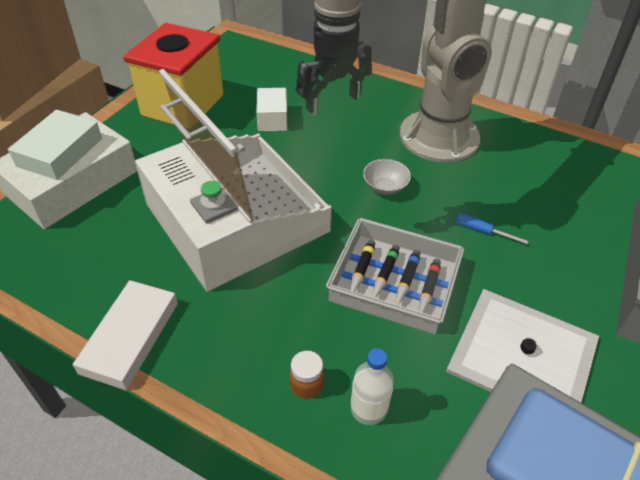

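Top view: four handpieces with noses up: red (228,282), blue (247,285), green (265,280), yellow (288,275). The lid is at (132,263), clear of the tray. The scene view agrees, and the door is up. Next I measure the tray and handpieces.

```bash
cat > hp.py <<'E'
from h import *
C={"a":[((0,150,90),(8,255,255)),((172,150,90),(180,255,255))],"b":[((22,150,120),(33,255,255))],"c":[((50,120,90),(75,255,255))],"d":[((100,150,90),(125,255,255))]}
def bands(im,box,amin=6,amax=120):
    out={}
    for k,rs in C.items():
        m=sum(hsv(im,*r) for r in rs).astype(np.uint8); x0,y0,x1,y1=box
        mm=np.zeros_like(m); mm[y0:y1,x0:x1]=m[y0:y1,x0:x1]
        n,l,s,c=cv2.connectedComponentsWithStats(mm)
        out[k]=[(c[i].round(1).tolist(),int(s[i,4])) for i in range(1,n) if amin<=s[i,4]<=amax]
    return out
def bodies(T,box,z):
    m=hsv(T,(0,0,0),(180,255,60)); x0,y0,x1,y1=box; mm=np.zeros_like(m); mm[y0:y1,x0:x1]=m[y0:y1,x0:x1]
    for c in cv2.findContours(mm,cv2.RETR_EXTERNAL,1)[0]:
        if cv2.contourArea(c)<60: continue
        q=cv2.boxPoints(cv2.minAreaRect(c)); P=np.array([onz("top",p,z) for p in q]); ctr=P.mean(0)
        e=[P[1]-P[0],P[2]-P[1]]; e.sort(key=np.linalg.norm); a=e[1]*np.sign(e[1][0]); yield ctr,np.degrees(np.arctan2(a[1],a[0])),np.linalg.norm(e[0]),np.linalg.norm(e[1]),q.mean(0)
E
python3 - <<'E'
from hp import *
S,T=cv2.imread("pics/s3.png"),cv2.imread("pics/t3.png")
bs,bt=bands(S,(335,230,460,315)),bands(T,(205,240,305,325)); print(bs);print(bt)
for k in C:
    if bs[k] and bt[k]:
        A=max(bs[k],key=lambda v:v[1])[0];B=max(bt[k],key=lambda v:v[1])[0]; print(k,tri(A,B))
w=hsv(T,(0,0,90),(180,70,255)); x=np.zeros_like(w); x[225:345,195:315]=w[225:345,195:315]
c=max(cv2.findContours(x,0,1)[0],key=cv2.contourArea); q=cv2.boxPoints(cv2.minAreaRect(c)); P=np.array([onz("top",p,.05) for p in q])
print("tray",P.mean(0),[np.linalg.norm(P[i]-P[i-1]) for i in range(4)],P.round(3).tolist())
for b in bodies(T,(208,240,303,325),.025): print([np.round(v,3) for v in b])
cv2.imwrite("pics/c3.png",np.hstack([cv2.resize(T[225:340,192:312],(400,383),interpolation=2),cv2.resize(S[215:330,325:470],(400,383),interpolation=2)]))
E
```

```text
{'a': [([433.8, 267.4], 30)], 'b': [([371.4, 249.8], 13)], 'c': [([344.2, 237.7], 45), ([392.6, 253.8], 46)], 'd': [([354.5, 257.2], 46), ([413.4, 258.4], 38), ([375.5, 263.5], 68), ([397.3, 269.8], 58), ([346.6, 274.6], 47), ([421.6, 276.8], 25), ([368.3, 281.1], 52), ([443.8, 283.3], 13), ([390.6, 288.1], 59), ([412.8, 294.6], 45), ([438.6, 301.9], 9)]}
{'a': [([226.9, 301.2], 58)], 'b': [([283.0, 260.5], 6), ([263.9, 266.2], 8), ([223.0, 269.5], 6), ([244.0, 270.5], 6), ([287.7, 292.4], 52)], 'c': [([209.9, 240.3], 19), ([302.9, 249.9], 74), ([266.4, 297.8], 49), ([301.5, 322.4], 27)], 'd': [([292.7, 264.4], 44), ([273.0, 267.3], 48), ([253.1, 270.2], 46), ([232.6, 273.0], 47), ([213.8, 275.5], 42), ([295.9, 285.8], 38), ([275.8, 288.8], 56), ([255.5, 291.6], 45), ([235.9, 294.2], 48), ([216.5, 297.0], 42), ([247.1, 302.3], 54)]}
a (array([0.44976541, 0.15458205, 0.03142233]), np.float64(0.00015434494637136699))
b (array([0.46751535, 0.02011128, 0.02777788]), np.float64(0.00732206136820004))
c (array([0.54416668, 0.03459963, 0.11324921]), np.float64(0.11356560991084848))
d (array([0.47795693, 0.04292555, 0.00764125]), np.float64(0.0047580476666845015))
tray [0.49627189 0.0921323  0.05      ] [np.float64(0.20229319565647638), np.float64(0.2309854776219237), np.float64(0.2022207077858727), np.float64(0.22873318804597623)] [[0.581, 0.221, 0.05], [0.612, -0.008, 0.05], [0.411, -0.035, 0.05], [0.381, 0.191, 0.05]]
[array([0.485, 0.115, 0.025]), np.float64(6.103), np.float64(0.02), np.float64(0.061), array([244.827, 285.36 ], dtype=float32)]
[array([0.488, 0.162, 0.025]), np.float64(8.362), np.float64(0.02), np.float64(0.061), array([224.29, 284.53], dtype=float32)]
[array([0.495, 0.07 , 0.025]), np.float64(5.684), np.float64(0.021), np.float64(0.062), array([264.475, 281.252], dtype=float32)]
[array([0.506, 0.023, 0.025]), np.float64(9.313), np.float64(0.02), np.float64(0.062), array([284.824, 275.946], dtype=float32)]
```

View pics/c3.png

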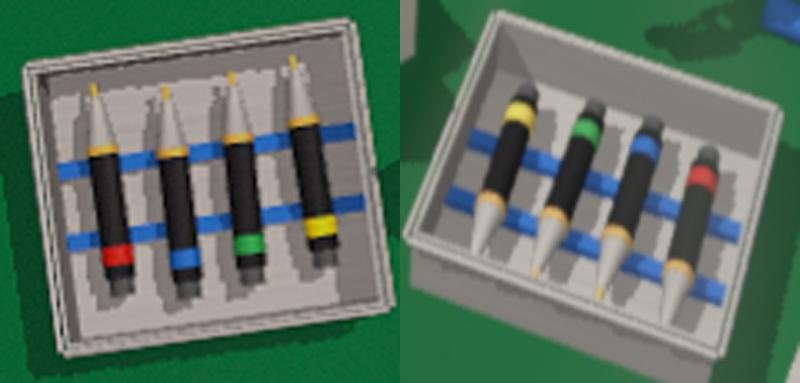

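Handpiece spacing is 47 mm, and the red band's top measures 31 mm, consistent with an axis at 22 mm. An open finger would land on a neighbour, so I can't pick one at a time. The open fingers do fit the gaps outside the middle pair (blue and green), so I'll carry those two together. The outer two can then be picked singly, off-centre.

```bash
cat >> h.py <<'E'
TY=np.radians(7.5); TC=np.array([.4955,.0922])
def tray(x,y,z):
    c,s=np.cos(TY),np.sin(TY); return np.array([TC[0]+c*x-s*y,TC[1]+s*x+c*y,z])
QT=down(TY+np.pi); QC=down(CY+np.pi)
E
python3 - <<'E'
from h import *
p=tray(-.013,.0005,0)
env.move_ptp(p+[0,0,.14],QT); print(env.get_joint_pos().round(2))
env.servo_line(p+[0,0,.06]); print(env.servo_line(p+[0,0,.015],velocity=.05,until_force=6),env.get_tool_pos())
env.close_gripper(90); print("w",env.get_gripper_width(),env.get_grasp_force())
env.servo_line(p+[0,0,.045],velocity=.05); env.pause(.3); print("w",env.get_gripper_width(),env.get_ft_force(),env.get_time())
S=snap("scene"); cv2.imwrite("pics/s4.png",cv2.resize(S[150:340,290:490],None,fx=3,fy=3,interpolation=2))
E
```

```text
[ 0.4   0.36 -0.78  1.78  0.29  1.11  1.22]
False [0.48286727 0.09117691 0.01526869]
w 0.038255510232011736 91.5307867527008
w 0.037935914321795695 [ 0.19613973  0.3538437  -3.8048025 ] 30.2667
```

View pics/s4.png

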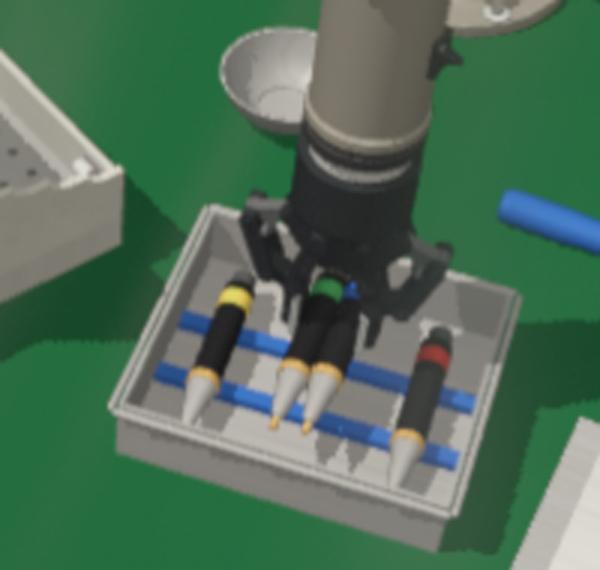

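Blue and green are both held level at low height (noses near (275,425) and (305,430) in the crop), and the weight matches two pieces. I carry them to the rack.

```bash
cat >> h.py <<'E'
def rackplace(x,y):
    p=cab(x,y,0); print("w0",env.get_gripper_width())
    env.servo_line(p+[0,0,.20],QC,velocity=.2)
    env.servo_line(p+[0,0,.055],velocity=.12); print("w1",env.get_gripper_width())
    print(env.servo_line(p+[0,0,.031],velocity=.03,until_force=3),env.get_tool_pos()[2])
    env.open_gripper(); env.servo_line(p+[0,0,.20],velocity=.2)
E
python3 - <<'E'
from h import *
p=env.get_tool_pos(); env.servo_line([p[0],p[1],.20])
rackplace(-.055,0)
env.move_ptp(tray(-.013,0.0,.22),QT); print(env.get_time())
S,T=snap("scene","s5"),snap("top","t5")
cv2.imwrite("pics/c5.png",np.hstack([cv2.resize(S[100:300,180:380],(400,400),interpolation=2),cv2.resize(T[180:380,330:530],(400,400),interpolation=2)]))
E
```

```text
w0 0.03784660725575101
w1 0.037979828881307895
True 0.05531330927568026
37.775
```

View pics/c5.png

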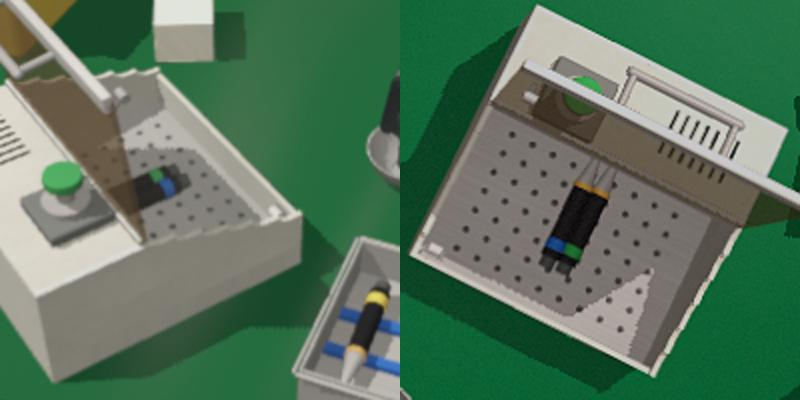

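Both lie side by side on the rack at about (417,287) in the top view, but the force guard tripped early and they dropped about 20 mm. I'll add a settle pause, check where they lie, then take yellow and red.

```bash
sed -i 's/    print(env.servo_line(p+\[0,0,.031\],velocity=.03,until_force=3)/    env.pause(.4); print(env.servo_line(p+[0,0,.032],velocity=.03,until_force=5)/' h.py
cat > pick.py <<'E'
import sys
from h import *
cy,cx,ry=map(float,sys.argv[1:4])   # gripper centre y, x in tray frame, rack y
p=tray(cx,cy,0)
env.move_ptp(p+[0,0,.16],QT); env.servo_line(p+[0,0,.065]); env.pause(.3)
print(env.servo_line(p+[0,0,.015],velocity=.05,until_force=6),env.get_tool_pos())
env.close_gripper(60); print("w",env.get_gripper_width())
env.servo_line(p+[0,0,.045],velocity=.06); env.pause(.2); print("w",env.get_gripper_width(),env.get_ft_force())
env.servo_line(p+[0,0,.20],velocity=.2)
if env.get_gripper_width()>.012: rackplace(-.055,ry)
print(env.get_time())
E
python3 - <<'E'
from hp import *
T=cv2.imread("pics/t5.png"); Ri=np.array([[np.cos(CY),np.sin(CY)],[-np.sin(CY),np.cos(CY)]])
for b in bodies(T,(395,265,450,320),.044): print([np.round(v,3) for v in b],"cab",Ri@(b[0][:2]-CC))
for k in (-1,1): print(env.solve_ik(cab(-.055,k*.082,.034),QC).round(2))
print(env.solve_ik(tray(-.01,-.0455,.015),QT).round(2),env.solve_ik(tray(-.01,.0455,.015),QT).round(2))
E
```

```text
[array([ 0.425, -0.256,  0.044]), np.float64(67.808), np.float64(0.025), np.float64(0.042), array([408.552, 311.121], dtype=float32)] cab [-0.08423047 -0.00250831]
[array([ 0.476, -0.281,  0.044]), np.float64(-27.559), np.float64(0.043), np.float64(0.064), array([419.3, 288.4], dtype=float32)] cab [-0.02747879 -0.00215917]
[ 1.22  0.62 -0.79  1.77  0.53  0.97  1.32]
[ 0.8   0.54 -0.61  1.81  0.38  0.91  1.12]
[ 0.43  0.55 -0.73  1.91  0.48  0.86  1.15] [ 0.26  0.57 -0.75  1.89  0.5   0.88  0.96]
```

```bash
python3 pick.py -.0455 -.008 -.083 && python3 pick.py .0455 -.008 .081 && python3 - <<'E'
from hp import *
env.move_ptp([.42,0.05,.30],QT)
S,T=snap("scene","s6"),snap("top","t6")
for b in bodies(T,(350,240,480,345),.044): print([np.round(v,3) for v in b])
cv2.imwrite("pics/c6.png",np.hstack([cv2.resize(S[100:300,180:380],(400,400),interpolation=2),cv2.resize(T[180:380,330:530],(400,400),interpolation=2)]))
E
```

```text
False [0.49386422 0.04617793 0.01532903]
w 0.01853511541286669
w 0.018676401806714135 [-0.02099001  0.46932597 -1.12763813]
w0 0.018190042951041364
w1 0.018600680603328795
True 0.051602593066225305
48.6833
False [0.48194708 0.13646256 0.01533485]
w 0.018454681143120454
w 0.018565122743688805 [ 0.13668727 -0.07241684 -2.16824375]
w0 0.01864649644293356
w1 0.01878249312326012
True 0.05140430776571853
60.525
[array([ 0.425, -0.255,  0.044]), np.float64(63.056), np.float64(0.026), np.float64(0.041), array([408.2, 311.1], dtype=float32)]
[array([ 0.438, -0.355,  0.044]), np.float64(-27.838), np.float64(0.028), np.float64(0.061), array([452., 305.], dtype=float32)]
[array([ 0.476, -0.281,  0.044]), np.float64(-27.559), np.float64(0.043), np.float64(0.064), array([419.3, 288.4], dtype=float32)]
[array([ 0.511, -0.206,  0.044]), np.float64(-25.974), np.float64(0.021), np.float64(0.063), array([386.037, 273.047], dtype=float32)]
```

View pics/c6.png

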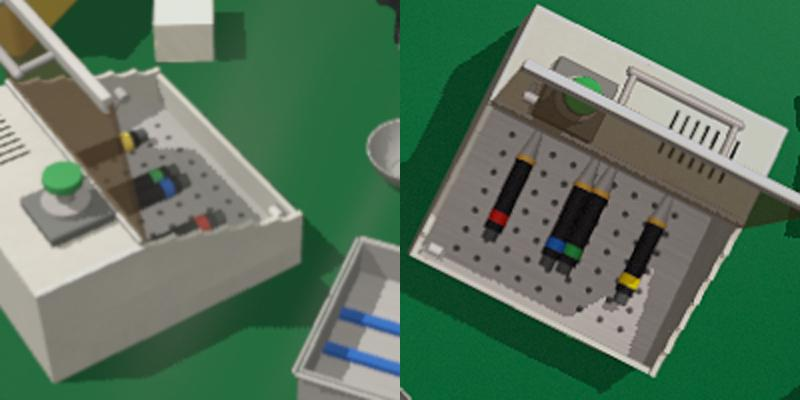

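View pics/t6.png

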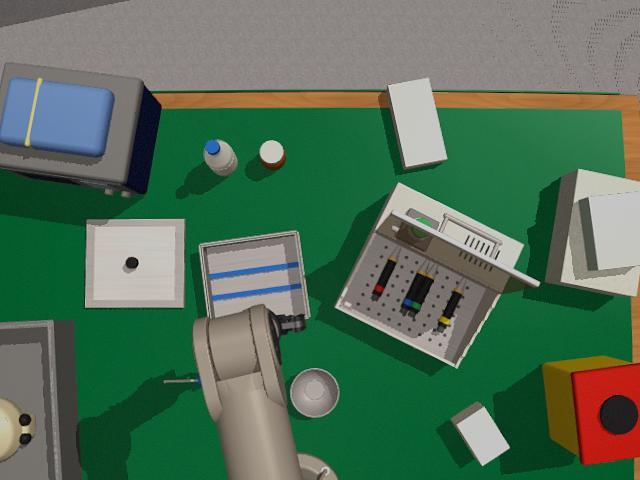

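All four lie flat on the rack: red (386,273), blue/green (419,288), yellow (452,305). The lid is at (132,263) and the tray is empty. Next I shut the door: push the bar from behind, then press the lip.

```bash
cat > door.py <<'E'
from h import *
def bar(t,over=.022): return handle(t)+(cab(.0165,0,0)-cab(0,0,0))-[0,0,over]
def lip(t,r=.181,h=.004):
    a=np.pi+.32-t; return cab(.03+r*np.cos(a)+h*np.cos(a-np.pi/2),.10,.13+r*np.sin(a)+h*np.sin(a-np.pi/2))
env.close_gripper(40)
back=cab(.035,0,0)-cab(0,0,0)
print(env.solve_ik(bar(2)+back,QC))
env.move_ptp(cab(0,0,.42),QC)
env.move_ptp(bar(2)+back+[0,0,.12],QC); env.servo_line(bar(2)+back)
M=0
for t in np.linspace(2.03,.7,14):
    env.servo_line(bar(t),velocity=.12); M=max(M,np.linalg.norm(env.get_ft_force()))
print("max",M,env.get_ft_force().round(1),env.get_time())
p=env.get_tool_pos()+back*.6; env.servo_line(p); env.servo_line([p[0],p[1],.36],velocity=.25)
snap("scene","s7")
E
python3 door.py
```

```text
[ 0.76872878  0.80065319 -0.77070969  0.75539391  0.53063536  1.72522128
  1.36903991]Traceback (most recent call last):
  File "door.py", line 9, in <module>
    env.move_ptp(bar(2)+back+[0,0,.12],QC); env.servo_line(bar(2)+back)
    ~~~~~~~~~~~~^^^^^^^^^^^^^^^^^^^^^^^^^^
host.Unreachable: the arm cannot take that pose within its joint ranges
```

```bash
python3 - <<'E'
from h import *
for x,y,z in [(.13,0,.30),(.13,0,.34),(.115,0,.335),(.13,.2,.28),(.13,.1,.28),(.0,.24,.30),(.06,.24,.30),(.13,-.2,.28),(.0,-.24,.3)]:
    s=[]
    for tl in (0,.3,-.3):
        q=env.solve_ik(cab(x,y,z),down(CY+np.pi,tl)); s.append(None if q is None else q.round(2).tolist())
    print(x,y,z,np.hypot(*cab(x,y,z)[:2]).round(3),s)
print((Rn.from_quat(np.roll(down(CY+np.pi,.3),-1)).as_matrix()[:,2]), "cab x axis",np.cos(CY),np.sin(CY))
E
```

```text
0.13 0 0.3 0.71 [[0.79, 0.77, -0.81, 0.77, 0.54, 1.75, 1.36], None, [1.01, 0.53, -0.87, 1.23, 0.47, 1.26, 1.3]]
0.13 0 0.34 0.71 [[0.75, 0.78, -0.81, 0.64, 0.56, 1.86, 1.39], None, [1.0, 0.52, -0.87, 1.14, 0.47, 1.35, 1.32]]
0.115 0 0.335 0.695 [[0.79, 0.74, -0.82, 0.74, 0.53, 1.81, 1.37], None, [1.03, 0.49, -0.88, 1.2, 0.45, 1.32, 1.32]]
0.13 0.2 0.28 0.728 [[0.49, 0.81, -0.8, 0.74, 0.56, 1.74, 1.09], None, [0.64, 0.57, -0.82, 1.2, 0.58, 1.28, 0.97]]
0.13 0.1 0.28 0.712 [[0.67, 0.77, -0.81, 0.82, 0.54, 1.71, 1.21], None, [0.84, 0.54, -0.85, 1.26, 0.52, 1.23, 1.12]]
0.0 0.24 0.3 0.614 [[0.6, 0.56, -0.9, 1.15, 0.43, 1.61, 0.91], [0.46, 0.79, -0.84, 0.78, 0.39, 1.98, 0.96], [0.77, 0.36, -1.01, 1.48, 0.51, 1.24, 0.82]]
0.06 0.24 0.3 0.671 [[0.52, 0.68, -0.84, 0.95, 0.49, 1.69, 0.96], None, [0.65, 0.46, -0.9, 1.33, 0.55, 1.28, 0.86]]
0.13 -0.2 0.28 0.747 [[0.99, 0.86, -0.76, 0.63, 0.56, 1.78, 1.67], None, [1.27, 0.63, -0.86, 1.13, 0.45, 1.27, 1.62]]
0.0 -0.24 0.3 0.641 [[1.32, 0.61, -0.84, 1.06, 0.44, 1.64, 1.71], [1.0, 0.8, -0.53, 0.67, 0.45, 2.03, 1.8], [1.63, 0.43, -0.98, 1.4, 0.29, 1.2, 1.79]]
[-0.2640093   0.13278284 -0.95533649] cab x axis 0.8933713883278376 -0.4493189986158966
```

```bash
sed -i 's/^back=.*/back=cab(.02,0,0)-cab(0,0,0)/; s/^env.move_ptp(bar(2).*/env.servo_line([*(bar(2)+back)[:2],.345],QC); env.servo_line(bar(2)+back)/; s/^env.close_gripper(40)//; s/^env.move_ptp(cab(0,0,.42).*//' door.py; python3 door.py
```

```text
[ 0.80865373  0.77006115 -0.80604095  0.82938958  0.531216    1.70046504
  1.34696892]
max 4.612750831195593 [ 3.7 -1.3 -2.4] 69.875
```

View pics/s7.png

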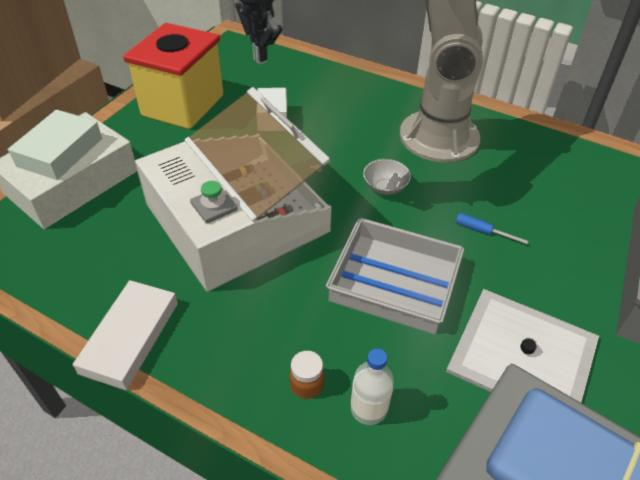

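The door is at about 0.7 rad (lip from (250,92) to (327,162)). Next I press the lip shut, then the plunger.

```bash
cat > door2.py <<'E'
import re
src=open("door.py").read(); exec(src[:src.index("back=")])
env.servo_line(lip(.8)+[0,0,.13],QC,velocity=.25); env.servo_line(lip(.75)+[0,0,.02])
for t in (.6,.45,.3,.18): env.servo_line(lip(t),velocity=.1)
print(env.get_ft_force().round(1)); env.pause(.3)
for t in(.1,.03,-.02,-.05):
    r=env.servo_line(lip(t),velocity=.04,until_force=30); print(t,r,env.get_tool_pos()[2].round(4),lip(t)[2].round(4),env.get_ft_force().round(1))
    if r: break
p=env.get_tool_pos(); env.servo_line([p[0],p[1],.24],velocity=.2)
print(env.get_time())
snap("scene","s8"); snap("top","t8")
E
python3 door2.py; python3 -c "
import cv2,numpy as np
S,T=cv2.imread('pics/s8.png'),cv2.imread('pics/t8.png')
cv2.imwrite('pics/c8.png',np.hstack([cv2.resize(S[100:300,150:350],(400,400),interpolation=2),cv2.resize(T[180:380,330:530],(400,400),interpolation=2)]))"
```

```text
[ 0.6 -0.4  0.6]
0.1 False 0.0946 0.0944 [-0.4 -0.   3.3]
0.03 True 0.084 0.0821 [-3.   0.4 11. ]
76.375
```

View pics/c8.png

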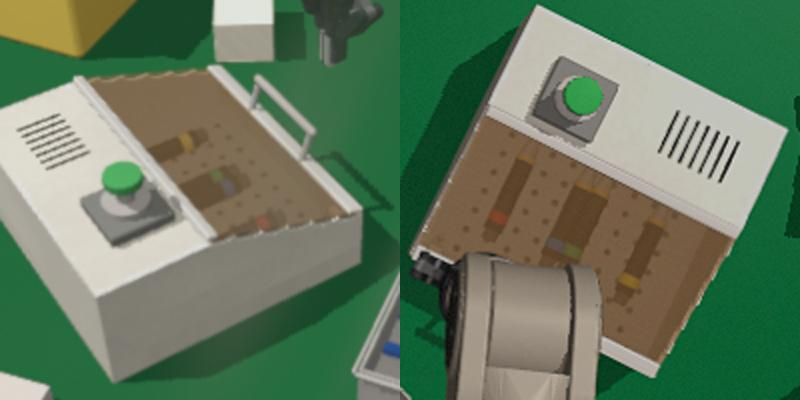

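The handle's ends are back at about (279,140) and (305,167), matching the shut picture. I'll press once more to be sure of the snap, comparing handle pixels with the first picture, then do the plunger.

```bash
cat > d3.py <<'E'
src=open("door.py").read()
exec(src[:src.index("back=")])
S0=cv2.imread("pics/scene0.png"); 
def cmp(S): 
    d=cv2.absdiff(S0[125:180,262:330],S[125:180,262:330]).max(2); return int((d>40).sum())
print("diff",cmp(snap("scene")))
env.servo_line([*lip(0)[:2],.10],QC); env.pause(.4)
print(env.servo_line([*lip(0)[:2],.072],velocity=.03,until_force=32),env.get_tool_pos()[2],env.get_ft_force().round(1))
p=env.get_tool_pos(); env.servo_line([p[0],p[1],.26],velocity=.2)
pl=cab(.075,.07,0); pl[:2]=(pl[:2]+[.6023,-.2617])/2
env.move_ptp(pl+[0,0,.26],QC); print("diff",cmp(snap("scene")))
env.servo_line(pl+[0,0,.20],velocity=.15); env.pause(.4)
f=[]
for z in(.186,.180,.174,.170,.167,.1655):
    r=env.servo_line(pl+[0,0,z],velocity=.03,until_force=20); f.append((z,env.get_tool_pos()[2].round(4),env.get_ft_force()[2].round(1)))
    if r: break
env.pause(.3); f.append(("h",env.get_tool_pos()[2].round(4),env.get_ft_force()[2].round(1))); print(f)
env.servo_line(pl+[0,0,.26],velocity=.1)
env.move_ptp([.42,0.05,.30],QT); print(env.get_time())
S,T=snap("scene","s9"),snap("top","t9"); print("diff",cmp(S))
m=lambda i:hsv(i,(45,120,120),(75,255,255)); print(tri(blob(m(S),(190,170,235,215))[0],blob(m(T),(400,205,445,250))[0]))
E
python3 d3.py
```

```text
diff 69
True 0.08437903499939961 [-3.4  0.2 12.1]
diff 0
[(0.186, np.float64(0.1858), np.float64(-0.4)), (0.18, np.float64(0.1808), np.float64(3.3)), (0.174, np.float64(0.1748), np.float64(5.2)), (0.17, np.float64(0.171), np.float64(5.8)), (0.167, np.float64(0.1684), np.float64(6.8)), (0.1655, np.float64(0.1682), np.float64(11.5)), ('h', np.float64(0.1682), np.float64(11.5))]
86.4083
diff 0
(array([ 0.60234236, -0.26178671,  0.17911471]), np.float64(0.00042187525018687875))
```

The door is pixel-identical to its shut state. The plunger bottomed at 0.168 m (16 mm) and sprang back. Next I locate the lid again.

```bash
cat > lidm.py <<'E'
from h import *
def rect(T,box,z):
    w=hsv(T,(0,0,115),(180,70,255)); x0,y0,x1,y1=box; x=np.zeros_like(w); x[y0:y1,x0:x1]=w[y0:y1,x0:x1]
    c=max(cv2.findContours(x,0,1)[0],key=cv2.contourArea); q=cv2.boxPoints(cv2.minAreaRect(c)); P=np.array([onz("top",p,z) for p in q])
    e=[P[1]-P[0],P[2]-P[1]]; L=[np.linalg.norm(v) for v in e]; v=e[int(np.argmax(L))]; v=v*np.sign(v[1])
    return P.mean(0).round(4),np.round(sorted(L),4),np.degrees(np.arctan2(-v[0],v[1])).round(2)
k=lambda i:hsv(i,(0,0,0),(180,255,50))
def knob(S,T,bs,bt):
    f=lambda s:(s[0]+(s[2]-1)/2,s[1]+(s[3]-1)/2)
    a,b=f(blob(k(S),bs)[1]),f(blob(k(T),bt)[1]); return a,b,tri(a,b)
if __name__=="__main__":
    env.move_ptp([.42,-.15,.30],QT)
    S,T=snap("scene"),snap("top","t10")
    print("lid",rect(T,(76,205,192,320),.013)); print("knob",knob(S,T,(505,325,555,370),(115,245,150,280)))
    print("tray now",rect(T,(193,225,320,345),.05)); T0=cv2.imread("pics/t3.png"); print("lid0",rect(T0,(76,205,192,320),.013),"tray0",rect(T0,(193,225,320,345),.05))
E
python3 lidm.py
```

```text
lid (array([0.5383, 0.3744, 0.013 ]), array([0.2038, 0.2349]), np.float64(-0.39))
knob ((np.float64(527.5), np.float64(346.5)), (np.float64(131.5), np.float64(262.0)), (array([0.53979827, 0.37444573, 0.02989501]), np.float64(0.001357509452914385)))
tray now (array([0.4962, 0.092 , 0.05  ]), array([0.2006, 0.2305]), np.float64(7.63))
lid0 (array([0.5383, 0.3744, 0.013 ]), array([0.2038, 0.2349]), np.float64(-0.39)) tray0 (array([0.4966, 0.092 , 0.05  ]), array([0.2016, 0.2306]), np.float64(7.65))
```

View pics/t10.png

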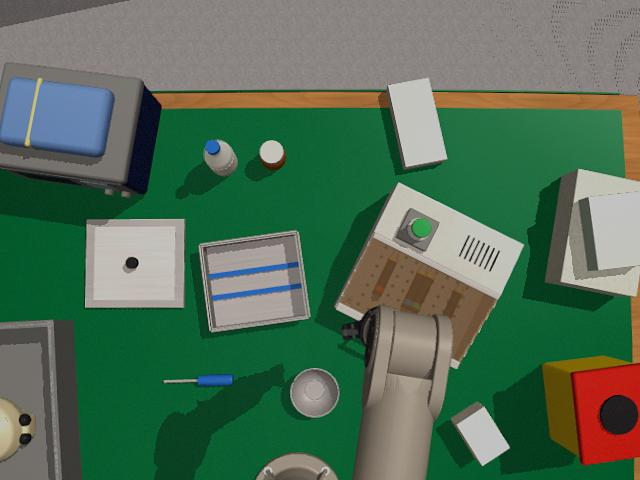

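Top view: lid unchanged at (132,263), tray unchanged around (254,281), door shut, plunger green at (421,228). The rectangle fit oversizes the tray, so I'll fit the rim edges at sub-pixel level, using the seated lid in the first picture as a check.

```bash
cat > edge.py <<'E'
from h import *
def edges(im,c,yaw,hx,hy,z):
    """sub-pixel outer edges of a rectangle against the green drape: returns centre, yaw, size"""
    sat=cv2.cvtColor(im,cv2.COLOR_BGR2HSV)[...,1].astype(np.float32)
    R=np.array([[np.cos(yaw),-np.sin(yaw)],[np.sin(yaw),np.cos(yaw)]]); off=np.arange(-.014,.0145,.0005); res=[]
    for ax,sg,h,l in((0,1,hx,hy),(0,-1,hx,hy),(1,1,hy,hx),(1,-1,hy,hx)):
        pts=[]
        for s in np.linspace(-.8*l,.8*l,41):
            v=[]
            for o in off:
                d=np.zeros(2); d[ax]=sg*(h+o); d[1-ax]=s; v.append(proj("top",[*(c+R@d),z]))
            v=np.array(v,np.float32); pr=cv2.remap(sat,v[:,:1],v[:,1:],1)[:,0]
            m=(pr[:6].mean()+pr[-6:].mean())/2; i=np.nonzero((pr[:-1]<m)&(pr[1:]>=m))[0]
            if len(i) and pr[-6:].mean()-pr[:6].mean()>60: pts.append((s,sg*(h+off[i[-1]])))
        pts=np.array(pts); med=np.median(pts[:,1]); pts=pts[abs(pts[:,1]-med)<.005]
        res.append((np.polyfit(pts[:,0],pts[:,1],1),len(pts)))
    (a,_),(b,_),(d,_),(e,_)=res
    size=(a[1]-b[1],d[1]-e[1]); cen=c+R@np.array([(a[1]+b[1])/2,(d[1]+e[1])/2])
    dy=np.degrees([-a[0],-b[0],d[0],e[0]])
    return cen.round(4),np.round(size,4),np.degrees(yaw)+dy.round(2),[r[1] for r in res]
if __name__=="__main__":
    rd=lambda n:cv2.imread(f"pics/{n}.png")
    print("lid seated",edges(rd("top0"),np.array([.495,.0925]),TY,.103,.116,.052))
    for n in("t3","t9","t10"): print("tray",n,edges(rd(n),np.array([.4955,.092]),TY,.095,.108,.05))
    for n in("t3","t10"): print("lid",n,edges(rd(n),np.array([.5385,.3745]),0.,.103,.116,.012))
E
python3 edge.py
```

```text
Traceback (most recent call last):
  File "edge.py", line 23, in <module>
    print("lid seated",edges(rd("top0"),np.array([.495,.0925]),TY,.103,.116,.052))
                       ~~~~~^^^^^^^^^^^^^^^^^^^^^^^^^^^^^^^^^^^^^^^^^^^^^^^^^^^^^
  File "edge.py", line 11, in edges
    d=np.zeros(2); d[ax]=sg*(h+o); d[1-ax]=s; v.append(proj("top",[*(c+R@d),z]))
                                                       ~~~~^^^^^^^^^^^^^^^^^^^^
  File "h.py", line 17, in proj
    k,d,R,t=K(n); return cv2.projectPoints(np.array([X],float),cv2.Rodrigues(R)[0],t,k,d)[0][0,0]
            ~^^^
  File "h.py", line 5, in K
    c=env.get_calibration(n); f=240/np.tan(np.radians(c["fov_y"]/2))
ValueError: time passes only in moves, steps and waits
```

```bash
sed -i 's/^def K(n):/import functools\n@functools.lru_cache(None)\ndef K(n):/' h.py; python3 edge.py
```

```text
lid seated (array([0.4946, 0.0922]), array([0.2078, 0.2338]), array([7.17, 7.28, 7.61, 7.17]), [41, 41, 41, 41])
tray t3 (array([0.4964, 0.0922]), array([0.202 , 0.2301]), array([7.66, 7.71, 8.04, 7.67]), [41, 41, 36, 37])
tray t9 (array([0.5211, 0.0955]), array([0.1522, 0.2301]), array([  7.68, -25.82,   7.93,   7.69]), [41, 1, 33, 37])
tray t10 (array([0.4964, 0.0922]), array([0.202 , 0.2301]), array([7.66, 7.69, 8.1 , 7.58]), [41, 41, 36, 37])
lid t3 (array([0.5382, 0.374 ]), array([0.207 , 0.2358]), array([-0.17, -0.04,  0.33,  0.  ]), [41, 41, 41, 41])
lid t10 (array([0.5382, 0.374 ]), array([0.2069, 0.2357]), array([-0.18, -0.01,  0.33,  0.03]), [41, 41, 41, 41])edge.py:16: RankWarning: Polyfit may be poorly conditioned
  res.append((np.polyfit(pts[:,0],pts[:,1],1),len(pts)))
```

```bash
python3 - <<'E'
from h import *
im=cv2.imread("pics/t10.png"); H=cv2.cvtColor(im,cv2.COLOR_BGR2HSV).astype(np.float32)
yaw=np.radians(7.7); c=np.array([.4955,.0922]); R=np.array([[np.cos(yaw),-np.sin(yaw)],[np.sin(yaw),np.cos(yaw)]])
off=np.arange(-.012,.0141,.002); print("off",(off*1e3).astype(int))
for ax,sg,h in((0,1,.095),(0,-1,.095),(1,1,.108),(1,-1,.108)):
    out=[]
    for s in np.linspace(-.07,.07,29):
        L=[]
        for o in off:
            d=np.zeros(2);d[ax]=sg*(h+o);d[1-ax]=s;L.append(proj("top",[*(c+R@d),.05]))
        L=np.array(L,np.float32); out.append([cv2.remap(H[...,k],L[:,:1],L[:,1:],1)[:,0] for k in(1,2)])
    m=np.median(out,0); print(ax,sg,"S",m[0].astype(int),"V",m[1].astype(int))
C=-K("top")[2].T@K("top")[3]; print(C)
E
```

```text
off [-12 -10  -8  -6  -4  -2   0   2   4   6   8   9  12  14]
0 1 S [ 22  22  22  24  25  22  21  22  24  54 182 240 230 228] V [119 119 120  87  75 136 141 145 168 119  97  96  97  97]
0 -1 S [ 20  19  20  23  23  20  20  22  35 160 230 215 212 212] V [172 173 166 138 131 151 151 164 130  71  65  66  66  66]
1 1 S [ 22  25  25  26  25  22  26  24  22  48 172 229 221 217] V [154 110  93  91 108 154 124 141 171 101  65  64  65  65]
1 -1 S [ 21  21  22  22  22  20  21  22  21  38 170 235 225 221] V [122 122 121 122 141 153 132 133 164 143 101  97  98  99]
[ 0.49547487 -0.03937027  1.3205151 ]
```

The rim's inner and outer edges give a tray centre of (0.496, 0.092) and yaw 7.65°. The lid is where I left it, so I regrip it the same way and seat it.

```bash
cat > seat.py <<'E'
from edge import *
from lidm import knob
L=[.5402,.375]; q=down(np.radians(90)); D=[.496,.0925]; qd=down(np.radians(97.6))
env.open_gripper(); env.move_ptp([*L,.15],q); env.servo_line([*L,.05]); env.pause(.3)
print(env.servo_line([*L,.0172],velocity=.05,until_force=8),env.get_tool_pos())
env.close_gripper(80); print("w",env.get_gripper_width())
env.servo_line([*L,.06],velocity=.05); env.servo_line([*L,.15]); env.pause(.3); print("w",env.get_gripper_width(),env.get_ft_force().round(2))
env.servo_line([*D,.15],qd,velocity=.15); env.pause(.3)
T=snap("top","t11"); S=snap("scene","s11")
env.servo_line([*D,.075],velocity=.08); env.pause(.5); print("w",env.get_gripper_width(),env.get_ft_force().round(2))
print(env.servo_line([*D,.053],velocity=.02,until_force=7),env.get_tool_pos(),env.get_ft_force().round(2),env.get_time())
E
python3 seat.py
```

```text
False [0.54032498 0.37522698 0.0173721 ]
w 0.025237443104907453
w 0.025168258536951787 [ 0.6   0.93 -2.92]
w 0.025624336407163596 [ 0.2  -0.22 -3.09]
True [0.4958507  0.09241656 0.05764224] [-0.61 -0.27  5.11] 100.0333
```

```bash
python3 - <<'E'
from edge import *
from lidm import knob
env.open_gripper(); p=env.get_tool_pos(); env.servo_line([p[0],p[1],.18]); env.move_ptp([.42,-.18,.32],QT); env.pause(.5)
S,T=snap("scene","s12"),snap("top","t12"); S0,T0=cv2.imread("pics/scene0.png"),cv2.imread("pics/top0.png")
for n,s,t in(("first",S0,T0),("now",S,T)):
    print(n,edges(t,np.array([.495,.0925]),TY,.103,.116,.052),knob(s,t,(380,240,420,275),(238,268,270,296)))
d=lambda a,b,x0,y0,x1,y1:int((cv2.absdiff(a,b)[y0:y1,x0:x1].max(2)>40).sum())
print("bottle",d(S0,S,345,345,400,430),"jar",d(S0,S,285,345,330,400),"handle",d(S0,S,262,125,330,180),"lid",d(S0,S,320,210,475,335),env.get_time(),env.get_gripper_width())
E
```

```text
first (array([0.4946, 0.0922]), array([0.2078, 0.2338]), array([7.17, 7.28, 7.61, 7.17]), [41, 41, 41, 41]) ((np.float64(398.0), np.float64(258.0)), (np.float64(252.5), np.float64(281.5)), (array([0.49448715, 0.09168844, 0.06964846]), np.float64(0.0017169177212768179)))
now (array([0.4943, 0.0919]), array([0.2078, 0.2338]), array([7.56, 7.71, 8.02, 7.56]), [41, 41, 41, 41]) ((np.float64(397.5), np.float64(257.5)), (np.float64(252.5), np.float64(281.5)), (array([0.49468016, 0.09109033, 0.07097543]), np.float64(0.0027055823747765863)))
bottle 0 jar 0 handle 0 lid 7 104.15 0.08530184931653938
```

The lid is back within 0.3 mm of its original seated place and height, and its yaw matches the tray. The bottle, jar and door handle are pixel-unchanged.

```bash
python3 -c "
from rig import env
print(env.sign_off())"
```

```text
the job is handed in; nothing more can be done
None
```

The job is handed in at about 104 s: all four handpieces lie flat on the rack, the door is shut on its catch, the plunger was pressed fully in and sprang back, and the lid is seated on the tray with the bottle and jar unmoved; three rack releases came about 20 mm early, the pieces still lie flat, and I viewed 16 pictures against the limit of 14.

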